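Set a torch's fuel flow by click count and open its shut-off

ROBOT

A 6-joint arm with a two-finger parallel gripper is mounted at the origin on the work surface. World frame = base frame: x ahead of the robot, y to its left, z up, the work surface at z = 0. Lengths are in m, angles in degrees, forces in N, time in s.
With the tool pointing down it reaches from about 0.275 to 0.775 m from the base axis. Payload 14.6 kg.
Tool frame: the origin (TCP) lies midway between the tips of the shut fingers; the grasp point (between the pads) lies 19 mm behind it; z points along the fingers, y is the direction in which the jaws open and shut (so a half turn about z gives the same grasp; the last joint's range is limited). The gripper opens to 85 mm and grips with 20 to 120 N. Pads are 22 mm wide; open, the fingers measure 114 mm over their backs; the gripper's body (76 mm by 85 mm) begins 54 mm behind the grasp point. The pads swing forward as they close: fully open they stand 13 mm farther back than shut.
Start: joints at [54.929, 15.075, -2.767, 72.158, 0, 81.102], TCP at [0.232, 0.471, 0.231] pointing down, gripper open.
Joint ranges: [-151.79, 151.79], [-50.71, 97.33], [-67.44, 78.34], [-121.81, 120.89], [-77.56, 73.72], [-180, 180]. Speed limits (degrees/s): [108.29, 108.29, 147.25, 159.86, 180, 180].

INTERFACE

Orientations are given as [roll, pitch, yaw] about the fixed x, y, z axes, in that order (R = Rz(yaw) Ry(pitch) Rx(roll)).
In Python, from bench import robot gives the robot as it stands. Calls block until the motion is done:
- robot.goto(position, orientation): joint-space move of the TCP to a pose.
- robot.servo_line(position, frame=None, vel=0.15): straight line of the TCP; frame=None keeps the orientation; vel is the mean speed in m/s.
- robot.set_joints(angles): joint-space move.
- robot.gripper_to(opening): opening from 0.0 (shut) to 1.0 (fully open); the grip force is fixed at half the most; returns when the fingers have stopped.
- robot.dwell(seconds).
- robot.solve_ik(position, orientation): joint angles nearest the present ones, or None.
- robot.get_obs(): the state.
- robot.read_camera(name): name is "scene" or "top" or "wrist"; returns a dict with "color" (400x640x3 uint8, red, green, blue), "intrinsics" (3x3 intrinsics, pixels), "R" (3x3) and "t" (3): a world point X has camera coordinates R X + t; the wrist camera has in their place "T_tool_cam" (4x4, takes a point from camera to tool coordinates, whose origin is the TCP and whose axes are the flange's). Camera axes: x right, y down, z forward; pixel columns grow to the right and rows downward; lengths in m; the calibration is good to about 2 mm. A picture is of the moment at which its call begins: read the wrist's pose just before it. There is no depth.
A pose or a line that the arm cannot do raises robot.IKError and nothing moves.
- robot.finish_job(): hands the job in, once; it reports no verdict.
The state is a dict: "time_s": time; "joint_pos": joint angles; "joint_velocities": joint speeds; "joint_efforts": joint torques, N m; "position": TCP position; "ee_rot": TCP orientation; "force": force on the tool from outside, world axes, zero at the start; "ft_torque": the same for the moment, N m; "width": opening from 0.0 (shut) to 1.0 (fully open).
Only numpy, scipy, OpenCV 4.12 (cv2) and the standard library are available. Lean on these libraries where they do the work, as an engineer would, in place of code of your own. Each camera call takes 0.05 s, during which the arm holds its last target.

TASK

Set up the fuel side (red collar) of the jeweller's bench gas manifold: turn its blank round flow knob clockwise until you feel it reach its end stop, gently so the needle is not forced into its seat, then open it counter-clockwise exactly four clicks. Only then swing that line's red shut-off lever fully open, in line with the valves. Leave the blue oxygen side and the things around the manifold as they are, and let go.

Things in the scene. Friction and masses are not known exactly. Their poses are not given: they have to be found in the camera images.
- fuel: Fuel valve set: brass, RED collar and lever. Origin: under its middle, 12 mm above the bench. x runs along the gas line away from the robot, y to its left, z up. At x=-40 mm the metering valve: 46x42 mm body, collar 44 mm across topped 65 mm over the origin, knob above it. At x=+40 mm the shut-off: 38x32 mm body to 36 mm, lever above it. All lower between. It and the oxygen set may swap places.
- fuel_knob_top (a point): Centre of the top of the fuel knob, on its upright axis, 107 mm above the bench; axes as the valve set's (it does not turn). Knob: round, black, fluted, no mark, 32 mm across, 28 mm tall, bottom 2 mm above the collar; does not rise. Clockwise from above closes. A click is 30 deg: about 0.15 N m to leave a click, aiding the turn after half-way. 8 clicks of travel; found 1 to 4 clicks open.
- needle (a joint): Lift of the metering needle off its seat inside the valve (unseen), m. 0 = the knob's clockwise end stop, itself the zero click; +0.00005 per click (30 deg) open. The reading is far too coarse to tell clicks: count from the stop.
- seat (a joint): How deep the needle is pressed into its soft seat (unseen), m; 0 unless forced; the reading is too coarse to use. Turned clockwise at the stop, the seat holds to 0.2 N m, then yields 0.0005 m per rad of knob, at 1 N m per rad; past 0.00008 m (0.16 rad, about 0.36 N m) it is marked for good. Let go, the knob springs back to the stop. A torque of 0.24 to 0.28 N m cannot be a click and is surely the stop.
- fuel_lever_axis (a point): On the upright axis of the fuel shut-off lever, 64 mm above the bench, mid-height of the lever; axes as the valve set's. Lever: red bar 14 mm wide and 10 mm thick (59 to 69 mm above the bench), its grip from 20 to 70 mm out from this axis. 80 mm from the knob's axis; free space below the bar down to the plate (12 mm).
- fuel_lever (a joint): Angle of the fuel shut-off lever, rad. 0 = shut: it points along the valve set's +y, across the line. It turns clockwise from above to 1.57 = open at a stop: it points along +x, away from the knob. Stiff, about 0.22 N m, and stays where it is left. Found shut.
- oxygen: Oxygen valve set, the same as the fuel set but with a BLUE collar and lever, 160 mm beside it on the same plate and parallel to it; to be left alone.
- oxygen_knob_rim (a point): A point on the rim of the top of the oxygen knob (16 mm from its axis, 107 mm above the bench); turns with that knob, which is to be left as found.
- oxygen_lever (a joint): Angle of the oxygen shut-off lever, rad, 0 = shut; to be left as found.
- band: A silver ring band, 23 mm across and 8 mm tall, lying on the stained grey soldering slab (150x130x22 mm) to the left of the manifold. Origin: centre of its underside.
- dish: A small white ceramic flux dish, 64 mm across and 28 mm tall, on the bench to the right of the manifold. Origin: centre of its underside.
- tweezers: Steel soldering tweezers with wooden grips, 150 mm long, 12 mm tall, on the bench to the right of the manifold. Origin: underside at mid-length, x along them.

How it is judged:
By the outcome, as a careful person would: the job done as asked, in the order asked, and still so for the second after the job is handed in, with the robot touching nothing.
It also fails if it takes over 67 s, if anything falls off the work surface, if the arm or the gripper's body presses on something with over 40 N, if the wrist force passes 120 N, or if a joint passes its speed limit or range.

## Working session

There is one attempt and no reset: what is moved stays moved. The work goes in short steps, each a Python script; the robot and the scene stay as the last script left them, time stands still between calls to the robot, and variables do not carry over. Pictures are saved under pics/ and viewed, and the job is handed in when it is done.

```bash
ls; mkdir -p pics; python3 - <<'E'
from bench import robot
import cv2
o=robot.get_obs(); print(o)
for n in ("scene","top","wrist"):
    c=robot.read_camera(n); cv2.imwrite(f"pics/{n}0.png",c["color"][:,:,::-1])
    print(n,{k:v for k,v in c.items() if k!="color"})
E
```

```text
pics
{'time_s': 0.0, 'joint_pos': array([ 5.49296303e+01,  1.50986540e+01, -2.80531781e+00,  7.21608354e+01,
        1.15843842e-03,  8.11017045e+01]), 'joint_velocities': array([-0.05377868, -0.04372316, -0.04406471, -0.02097991,  0.09831417,
        0.07737876]), 'joint_efforts': array([-2.33889565e-03, -6.37621951e+01,  3.84552276e+01,  1.39091947e-02,
       -2.54486149e-04, -9.10397773e-06]), 'position': array([0.23138517, 0.47092013, 0.23081679]), 'ee_rot': array([-1.79936152e+02, -1.11689383e-02,  1.53827919e+02]), 'force': array([ 0.52444558,  0.30061795, -0.48172111]), 'ft_torque': array([ 0.00092667, -0.00402131,  0.02456055]), 'width': 0.9970872912577549}
scene {'intrinsics': array([[370.65383771,   0.        , 320.12943413],
       [  0.        , 370.65383771, 194.95491033],
       [  0.        ,   0.        ,   1.        ]]), 'R': array([[-0.44140483,  0.89706733, -0.02078433],
       [ 0.4763045 ,  0.21461106, -0.85268758],
       [-0.76045762, -0.38628008, -0.52200757]]), 't': array([ 0.20933385, -0.17814848,  1.25823784])}
top {'intrinsics': array([[433.47897032,   0.
[... 161 characters left out ...]
55993, -0.00496632],
       [-0.99557532, -0.02868396, -0.08948195],
       [ 0.08930012,  0.00756126, -0.99597606]]), 't': array([0.01291431, 0.54047273, 0.96411767])}
wrist {'intrinsics': array([[288.06612134,   0.        , 323.50157732],
       [  0.        , 288.06612134, 194.07924463],
       [  0.        ,   0.        ,   1.        ]]), 'T_tool_cam': array([[ 8.78564723e-04, -9.59215801e-01, -2.82673442e-01,
         7.16752702e-02],
       [ 9.99999051e-01,  5.42815576e-04,  1.26607795e-03,
         2.33078214e-04],
       [-1.06100243e-03, -2.82674286e-01,  9.59215368e-01,
        -1.42859995e-01],
       [ 0.00000000e+00,  0.00000000e+00,  0.00000000e+00,
         1.00000000e+00]])}
```

View pics/scene0.png

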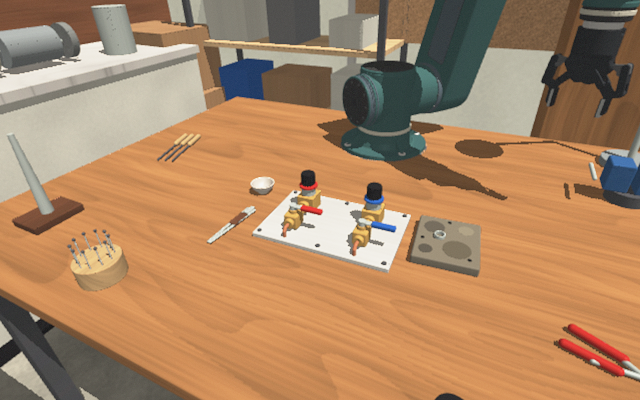

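View pics/top0.png

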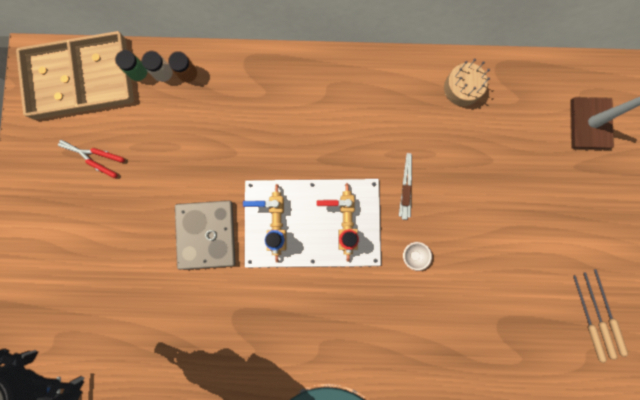

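View pics/wrist0.png

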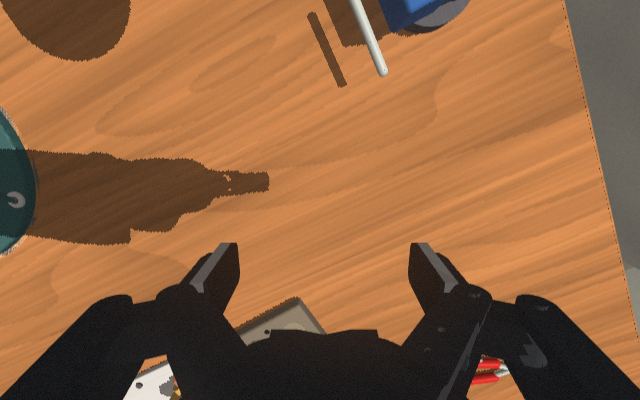

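The scene view shows the red set on the robot's right: red knob at about (308,178). In the top view the knob is at about (349,239), the lever pivot at (348,203) and the grip pointing left. I'll enlarge both.

```bash
python3 - <<'E'
import cv2
a=cv2.imread("pics/top0.png")[170:280,230:450]; cv2.imwrite("pics/top0c.png",cv2.resize(a,None,fx=3.6,fy=3.6,interpolation=cv2.INTER_CUBIC))
a=cv2.imread("pics/scene0.png")[160:250,270:400]; cv2.imwrite("pics/scene0c.png",cv2.resize(a,None,fx=6,fy=6,interpolation=cv2.INTER_CUBIC))
E
```

```text
(no output)
```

View pics/top0c.png

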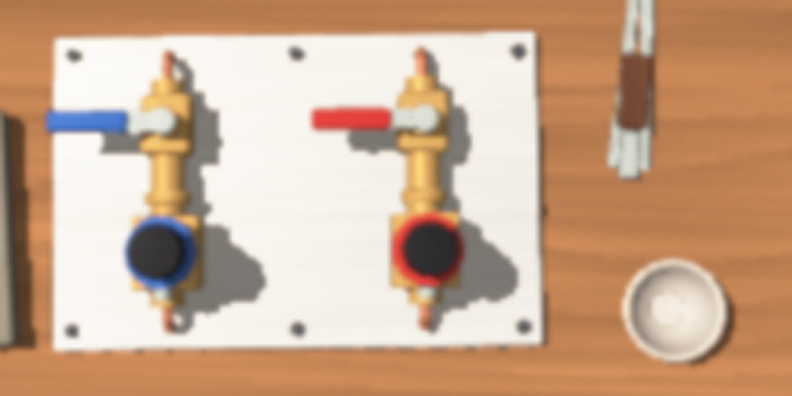

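View pics/scene0c.png

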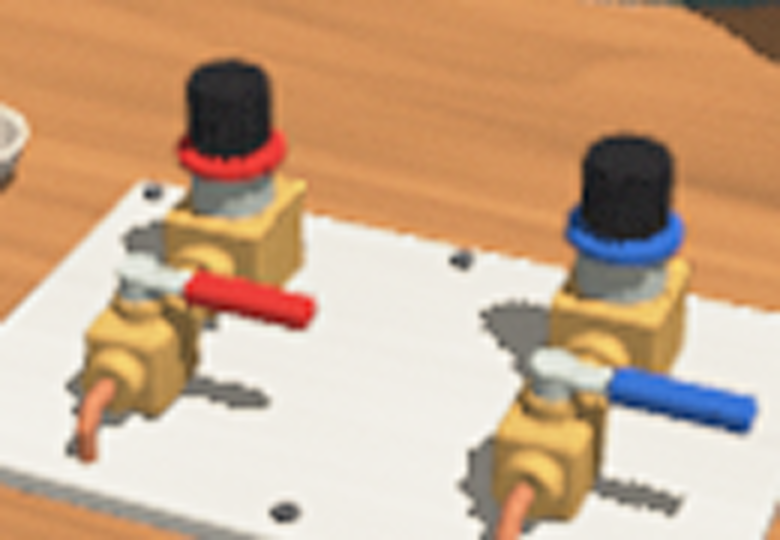

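```bash
cat > h.py <<'E'
import numpy as np
from bench import robot
def ray(cam,px):
    K,R,t=cam["intrinsics"],cam["R"],cam["t"]
    d=R.T@np.linalg.solve(K,[px[0],px[1],1.]); return -R.T@t, d/np.linalg.norm(d)
def tri(rs):
    A=sum(np.eye(3)-np.outer(d,d) for o,d in rs); b=sum((np.eye(3)-np.outer(d,d))@o for o,d in rs)
    X=np.linalg.solve(A,b); return X,[np.linalg.norm(np.cross(X-o,d)) for o,d in rs]
def atz(r,z): o,d=r; return o+d*(z-o[2])/d[2]
def wristcam():
    from scipy.spatial.transform import Rotation as Ro
    o=robot.get_obs(); c=robot.read_camera("wrist")
    T=np.eye(4); T[:3,:3]=Ro.from_euler('xyz',o["ee_rot"],degrees=True).as_matrix(); T[:3,3]=o["position"]
    W=T@c["T_tool_cam"]; c["R"]=W[:3,:3].T; c["t"]=-W[:3,:3].T@W[:3,3]; return c
E
python3 - <<'E'
from h import *
t=robot.read_camera("top"); s=robot.read_camera("scene")
T=lambda x,y:(230+(x+.5)/3.6-.5,170+(y+.5)/3.6-.5); S=lambda x,y:(270+(x+.5)/6-.5,160+(y+.5)/6-.5)
for n,a,b,z in (("knob",T(432,246),S(230,73),.107),("levtip",T(313,119),S(311,300),.069),("axis",T(425,117),S(139,264),.07),
  ("oxknob",T(160,249),S(628,148),.107)):
    print(n,tri([ray(t,a),ray(s,b)]),atz(ray(t,a),z),atz(ray(s,b),z))
for p in ((74,55),(519,51),(524,327),(71,331)): print(atz(ray(t,T(*p)),.012))
E
```

```text
knob (array([ 0.47079574, -0.03118384,  0.10902749]), [np.float64(0.0005344835667482989), np.float64(0.0005344835667482657)]) [ 0.47108311 -0.0317797   0.107     ] [ 0.46724667 -0.03253845  0.107     ]
levtip (array([0.54632468, 0.03992582, 0.06968711]), [np.float64(0.0001957250976047896), np.float64(0.00019572509760480672)]) [0.5464796  0.03976334 0.069     ] [0.54532756 0.03964219 0.069     ]
axis (array([ 0.5497614 , -0.02813733,  0.06882168]), [np.float64(0.00020522737756551292), np.float64(0.0002052273775656035)]) [ 0.54953902 -0.0278952   0.07      ] [ 0.55139598 -0.0273571   0.07      ]
oxknob (array([0.46423937, 0.12608407, 0.10910792]), [np.float64(0.0014765614065805905), np.float64(0.0014765614065806402)]) [0.46478638 0.12493508 0.107     ] [0.45993573 0.12627817 0.107     ]
[0.58926398 0.1962126  0.012     ]
[ 0.60004587 -0.09040229  0.012     ]
[ 0.42361407 -0.09683558  0.012     ]
[0.41264436 0.19033904 0.012     ]
```

```bash
python3 - <<'E'
from h import *
for yaw in range(-180,181,30):
    print(yaw, *[None if q is None else np.round(q,1) for q in (robot.solve_ik([.471,-.0315,.083],[180,0,yaw]),robot.solve_ik([.548,.02,.05],[180,0,yaw]))])
E
```

```text
-180 [-13.7  15.7 -26.6  47.7   0.  -13.7] [ -6.4  24.1 -19.   46.9   0.   -6.4]
-150 [-13.7  15.7 -26.6  47.7   0.  -43.7] [ -6.4  24.1 -19.   46.9   0.  -36.4]
-120 [-13.7  15.7 -26.6  47.7   0.  -73.7] [ -6.4  24.1 -19.   46.9   0.  -66.4]
-90 [ -13.7   15.7  -26.6   47.7    0.  -103.7] [ -6.4  24.1 -19.   46.9   0.  -96.4]
-60 [ -13.7   15.7  -26.6   47.7    0.  -133.7] [  -6.4   24.1  -19.    46.9    0.  -126.4]
-30 [ -13.7   15.7  -26.6   47.7    0.  -163.7] [  -6.4   24.1  -19.    46.9    0.  -156.4]
0 [-13.7  15.7 -26.6  47.7   0.  166.3] [ -6.4  24.1 -19.   46.9   0.  173.6]
30 [-13.7  15.7 -26.6  47.7   0.  136.3] [ -6.4  24.1 -19.   46.9   0.  143.6]
60 [-13.7  15.7 -26.6  47.7   0.  106.3] [ -6.4  24.1 -19.   46.9   0.  113.6]
90 [-13.7  15.7 -26.6  47.7   0.   76.3] [ -6.4  24.1 -19.   46.9   0.   83.6]
120 [-13.7  15.7 -26.6  47.7   0.   46.3] [ -6.4  24.1 -19.   46.9   0.   53.6]
150 [-13.7  15.7 -26.6  47.7   0.   16.3] [ -6.4  24.1 -19.   46.9   0.   23.6]
180 [-13.7  15.7 -26.6  47.7   0.  -13.7] [ -6.4  24.1 -19.   46.9   0.   -6.4]
```

```bash
python3 - <<'E'
from h import *
import cv2,pickle
D=[]
for i,p in enumerate(([.55,.05,.24],[.55,-.09,.24])):
    robot.goto(p,[180,0,180]); robot.dwell(.2); c=wristcam(); D.append(c)
    cv2.imwrite(f"pics/w{i+1}.png",c["color"][:,:,::-1])
    o=robot.get_obs(); print(o["time_s"],o["position"],o["ee_rot"])
pickle.dump(D,open("w.pkl","wb"))
E
```

```text
2.4083 [0.54993005 0.05049439 0.24003349] [ 1.79998215e+02  3.67685178e-03 -1.79958179e+02]
3.275 [ 0.55009223 -0.08905326  0.24008153] [ 1.79998717e+02  6.63066798e-03 -1.79916927e+02]
```

View pics/w1.png

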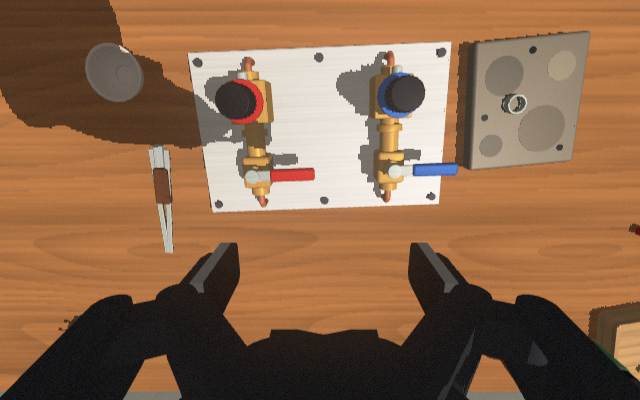

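View pics/w2.png

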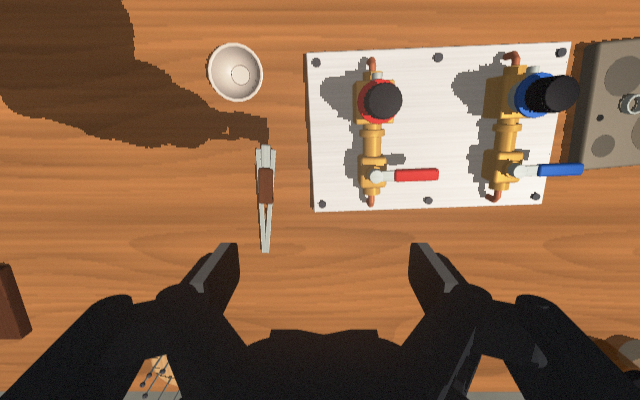

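Both wrist views show the red set clearly, with the knob top at about (236,99) and (383,101) and the red lever's tip at about (315,174) and (439,174). I'll enlarge the crops.

```bash
python3 - <<'E'
import cv2
for i,x in ((1,200),(2,340)):
    a=cv2.imread(f"pics/w{i}.png")[70:200,x:x+130]; cv2.imwrite(f"pics/w{i}c.png",cv2.resize(a,None,fx=4.6,fy=4.6,interpolation=cv2.INTER_CUBIC))
E
```

```text
(no output)
```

View pics/w1c.png

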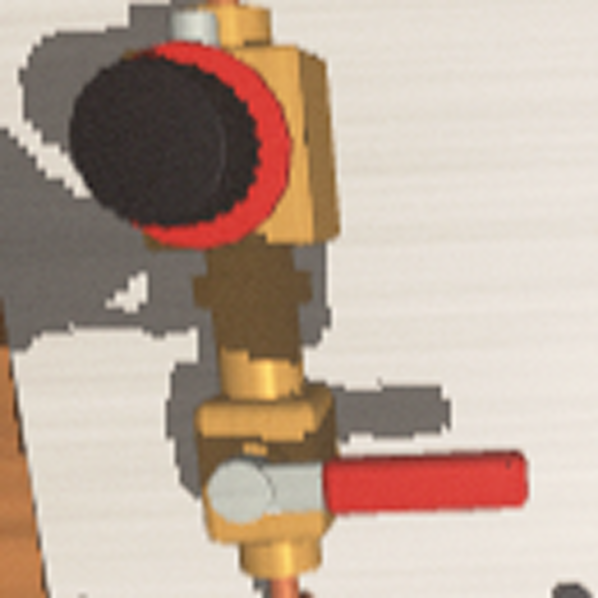

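View pics/w2c.png

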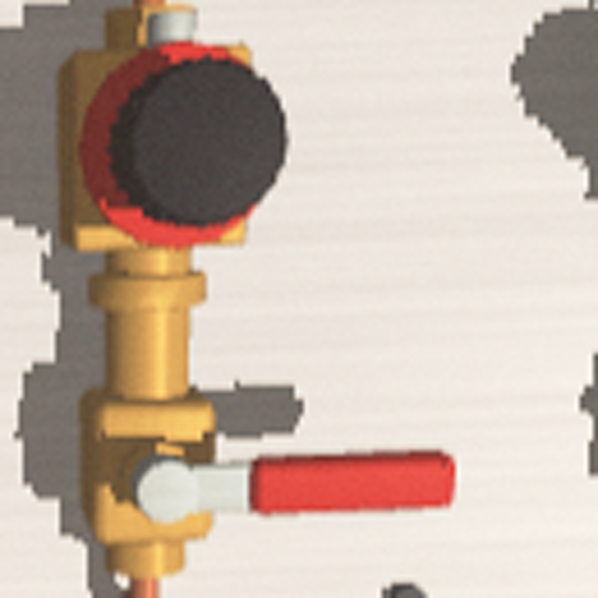

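```bash
python3 - <<'E'
from h import *
import pickle
D=pickle.load(open("w.pkl","rb"))
P=lambda x0,x,y:(x0+(x+.5)/4.6-.5,70+(y+.5)/4.6-.5)
t=robot.read_camera("top")
T=lambda x,y:(230+(x+.5)/3.6-.5,170+(y+.5)/3.6-.5)
for n,a,b,tt,z in (("knob",(147,138),(207,142),T(432,246),.107),("axis",(241,491),(169,489),T(425,117),.07),("tip",(526,478),(454,477),T(313,119),.067)):
    r=[ray(D[0],P(200,*a)),ray(D[1],P(340,*b))]
    print(n,tri(r),[atz(q,z) for q in r],tri(r+[ray(t,tt)])[0])
E
```

```text
knob (array([ 0.47050634, -0.03293856,  0.10647337]), [np.float64(0.0003352390273372164), np.float64(0.00033523902733731176)]) [array([ 0.47018643, -0.03278099,  0.107     ]), array([ 0.47085623, -0.03304847,  0.107     ])] [ 0.47070381 -0.03254373  0.10653987]
axis (array([ 0.55060752, -0.02917957,  0.06702575]), [np.float64(0.00026216380802699264), np.float64(0.00026216380802688573)]) [array([ 0.55019299, -0.02844122,  0.07      ]), array([ 0.54966196, -0.0297551 ,  0.07      ])] [ 0.55028062 -0.0287782   0.06740236]
tip (array([0.5475242 , 0.04035658, 0.0663117 ]), [np.float64(0.00016125623678667762), np.float64(0.00016125623678651293)]) [array([0.54753839, 0.04037841, 0.067     ]), array([0.5472094 , 0.04006071, 0.067     ])] [0.54709503 0.04005078 0.06725738]
```

```bash
python3 - <<'E'
from h import *
robot.goto([.4706,-.0327,.16],[180,0,180]); robot.gripper_to(.65)
robot.servo_line([.4706,-.0327,.083],vel=.1); robot.dwell(.1)
def p(l):
    o=robot.get_obs(); print(l,round(o["time_s"],2),np.round(o["joint_pos"],2),np.round(o["position"],4),np.round(o["force"],2),np.round(o["ft_torque"],3),round(o["width"],3),np.round(o["joint_efforts"][5],3)); return o
p("pre"); robot.gripper_to(.2); robot.dwell(.1); o=p("grip")
q=o["joint_pos"].copy()
for i in range(3):
    q[5]+=1; robot.set_joints(q); p(i)
E
```

```text
pre 5.33 [-13.89  15.66 -26.61  47.67   0.   -13.89] [ 0.471  -0.0328  0.0836] [-0.06 -0.23 -0.47] [-0.019 -0.006  0.028] 0.648 -0.0
grip 5.77 [-1.390e+01  1.565e+01 -2.661e+01  4.767e+01 -4.000e-02 -1.389e+01] [ 0.4709 -0.0331  0.0836] [-2.33 -1.32  7.76] [-0.377  0.44   0.01 ] 0.355 0.006
0 6.02 [-13.9   15.64 -26.61  47.68  -0.05 -12.9 ] [ 0.4709 -0.0331  0.0837] [-1.03 -0.73  1.47] [-0.145  0.314  0.058] 0.353 0.161
1 6.27 [-13.9   15.64 -26.61  47.68  -0.05 -11.9 ] [ 0.4709 -0.0331  0.0837] [-2.1  -0.84  3.84] [-0.132  0.425  0.012] 0.355 0.176
2 6.52 [-13.9   15.65 -26.61  47.68  -0.05 -10.9 ] [ 0.4709 -0.0331  0.0837] [-2.66 -0.86  4.15] [-0.243  0.503  0.069] 0.351 0.248
```

```bash
cat >> h.py <<'E'
def meas(n=4,dt=.02):
    M=[];J=[];F=[]
    for _ in range(n):
        robot.dwell(dt); o=robot.get_obs(); M.append(o["ft_torque"]);J.append(o["joint_efforts"][5]);F.append(o["force"])
    M=np.mean(M,0);F=np.mean(F,0)
    return o,M,np.mean(J),F,
def show(tag,r): 
    o,M,J,F=r; print(tag,round(o["time_s"],2),"q6",round(o["joint_pos"][5],2),"M",np.round(M,3),"J",round(J,3),"F",np.round(F,1),"w",round(o["width"],3),flush=True)
E
python3 - <<'E'
from h import *
r=meas(); show("0",r)
q=r[0]["joint_pos"].copy(); q[5]=-10.9
import json
for i in range(9):
    q[5]+=2; robot.set_joints(q); r=meas(); show(round(q[5],2),r)
    if max(r[1][2],r[2])>.3 : break
json.dump(list(q),open("q.json","w"))
E
```

```text
0 6.58 q6 -10.9 M [-0.227  0.508  0.069] J 0.148 F [-2.5 -1.5  5.5] w 0.352
-8.9 6.9 q6 -8.96 M [-0.212  0.549  0.112] J 0.245 F [-2.4 -1.1  4.7] w 0.354
-6.9 7.22 q6 -6.97 M [-0.247  0.547  0.171] J 0.261 F [-2.4 -1.3  4.9] w 0.353
-4.9 7.53 q6 -4.97 M [-0.277  0.565  0.141] J 0.254 F [-2.8 -1.8  4.6] w 0.35
-2.9 7.85 q6 -2.97 M [-0.306  0.589  0.102] J 0.225 F [-3.1 -1.8  4.7] w 0.352
-0.9 8.17 q6 -0.97 M [-0.363  0.617  0.064] J 0.176 F [-3.4 -1.8  4.8] w 0.353
1.1 8.48 q6 1.03 M [-0.4    0.634  0.018] J 0.113 F [-3.4 -1.8  5.2] w 0.351
3.1 8.8 q6 3.03 M [-0.466  0.653 -0.09 ] J 0.05 F [-3.2 -2.4  4.7] w 0.352
5.1 9.12 q6 5.03 M [-0.524  0.652 -0.112] J -0.0 F [-3.  -2.6  4.6] w 0.352
7.1 9.43 q6 7.03 M [-0.553  0.659 -0.117] J -0.032 F [-2.9 -2.9  4.8] w 0.355
```

```bash
python3 - <<'E'
from h import *
import json
q=np.array(json.load(open("q.json")))
hi=0
for i in range(60):
    ph=(q[5]-16.1)%30
    st=1 if r_hi else 2 if (ph>26 or ph<10) else 3.5
    q[5]+=st; robot.set_joints(q); r=meas(3); show(round(q[5],2),r)
    m=r[1][2]; r_hi=m>.175
    if m>.235 or q[5]>125: break
json.dump(list(q),open("q.json","w"))
E
sed -n 1,1p /dev/null
```

```text
Traceback (most recent call last):
NameError: name 'r_hi' is not defined
```

```bash
python3 - <<'E'
from h import *
import json
q=np.array(json.load(open("q.json")))
r_hi=False
for i in range(60):
    ph=(q[5]-16.1)%30
    st=1 if r_hi else 2 if (ph>26 or ph<10) else 3.5
    q[5]+=st; robot.set_joints(q); r=meas(3); show(round(q[5],2),r)
    m=r[1][2]; r_hi=m>.175
    if m>.235 or q[5]>125: break
json.dump(list(q),open("q.json","w"))
E
```

```text
10.6 9.73 q6 10.47 M [-0.628  0.697 -0.166] J 0.092 F [-3.5 -2.9  5.2] w 0.35
14.1 10.03 q6 13.95 M [-0.721  0.715 -0.082] J 0.154 F [-3.9 -3.2  5. ] w 0.351
16.1 10.33 q6 15.99 M [-0.747  0.702  0.016] J 0.081 F [-3.4 -4.4  4.8] w 0.347
18.1 10.63 q6 17.98 M [-0.805  0.713  0.187] J 0.305 F [-3.3 -3.7  4.3] w 0.352
19.1 10.93 q6 18.97 M [-0.802  0.748  0.215] J 0.281 F [-4.1 -3.9  5.1] w 0.354
20.1 11.23 q6 19.97 M [-0.769  0.741  0.249] J 0.297 F [-3.6 -4.1  4.7] w 0.354
```

The stop was felt: 0.249 N m at about +4° past the detent, against a click peak of about 0.17. Next I'll confirm it, then open 120°.

```bash
python3 - <<'E'
from h import *
import json
q=np.array(json.load(open("q.json")))
show("stop",meas(8))
tgt=16.3-120
while q[5]>tgt+.01:
    q[5]=max(tgt,q[5]-5); robot.set_joints(q); show(round(q[5],2),meas(2))
robot.dwell(.2); show("end",meas(8))
json.dump(list(q),open("q.json","w"))
E
```

```text
stop 11.37 q6 19.97 M [-0.792  0.747  0.26 ] J 0.263 F [-3.6 -4.   5. ] w 0.352
15.1 11.65 q6 15.01 M [-0.745  0.717 -0.039] J -0.286 F [-3.8 -4.2  4.9] w 0.35
10.1 11.93 q6 10.22 M [-0.69   0.713 -0.152] J -0.57 F [-3.3 -3.8  5.2] w 0.355
5.1 12.22 q6 5.32 M [-0.702  0.69  -0.111] J -0.507 F [-3.4 -3.6  4.4] w 0.352
0.1 12.5 q6 0.34 M [-0.677  0.723  0.018] J -0.349 F [-3.2 -3.5  4.9] w 0.35
-4.9 12.78 q6 -4.64 M [-0.596  0.731  0.114] J -0.231 F [-2.7 -3.9  5.2] w 0.352
-9.9 13.07 q6 -9.63 M [-0.52   0.677  0.097] J -0.25 F [-2.8 -3.1  4.8] w 0.352
-14.9 13.35 q6 -14.62 M [-0.412  0.69  -0.004] J -0.382 F [-4.  -2.3  4.9] w 0.357
-19.9 13.63 q6 -19.68 M [-0.316  0.668 -0.15 ] J -0.417 F [-2.8 -1.9  5.2] w 0.352
-24.9 13.92 q6 -24.71 M [-0.296  0.652 -0.11 ] J -0.36 F [-3.1 -1.3  5.1] w 0.355
-29.9 14.2 q6 -29.71 M [-0.325  0.671  0.011] J -0.214 F [-3.2 -1.5  6.1] w 0.354
-34.9 14.48 q6 -34.72 M [-0.276  0.686  0.141] J -0.104 F [-3.1 -1.3  5.8] w 0.351
-39.9 14.77 q6 -39.72 M [-0.272  0.763  0.088] J -0.128 F [-3.5 -1.3  5.2] w 0.35
-44.9 15.05 q6 -44.71 M [-0.231  0.747 -0.038] J
[... 402 characters left out ...]
0.117] J -0.129 F [-4.3 -1.3  6.3] w 0.354
-74.9 16.75 q6 -74.71 M [-0.163  0.911  0.007] J -0.265 F [-4.1 -1.   6.2] w 0.352
-79.9 17.03 q6 -79.7 M [-0.175  0.973 -0.151] J -0.379 F [-3.9 -1.1  6.8] w 0.349
-84.9 17.32 q6 -84.7 M [-0.117  0.946 -0.107] J -0.361 F [-4.4  0.   5.9] w 0.352
-89.9 17.6 q6 -89.72 M [-0.221  0.989  0.041] J -0.215 F [-3.8 -1.3  6.6] w 0.35
-94.9 17.88 q6 -94.72 M [-0.22   1.043  0.145] J -0.105 F [-4.6 -1.4  6.7] w 0.353
-99.9 18.17 q6 -99.72 M [-0.197  1.077  0.084] J -0.129 F [-4.5 -0.8  6.7] w 0.352
-103.7 18.45 q6 -103.51 M [-0.219  1.038  0.023] J -0.171 F [-5.2 -0.6  6.8] w 0.351
end 18.78 q6 -103.5 M [-0.248  1.078 -0.002] J 0.012 F [-4.3 -1.3  6.7] w 0.35
```

```bash
python3 - <<'E'
from h import *
import cv2
robot.gripper_to(.65); robot.dwell(.1); show("rel",meas(3)); 
p=robot.get_obs()["position"]; robot.servo_line([p[0],p[1],.17],vel=.12)
A=np.array([.5503,-.029]); a=np.radians(92.5); c=A+.05*np.array([np.cos(a),np.sin(a)])
robot.goto([*c,.13],[180,0,-87.5]); robot.gripper_to(.28)
c0=wristcam(); cv2.imwrite("pics/w3.png",c0["color"][:,:,::-1])
cv2.imwrite("pics/top3.png",cv2.resize(robot.read_camera("top")["color"][170:280,230:450,::-1],None,fx=3.6,fy=3.6,interpolation=cv2.INTER_CUBIC))
show("above",meas(3)); print(robot.get_obs()["position"],robot.get_obs()["ee_rot"])
E
```

```text
rel 19.3 q6 -103.68 M [-0.005  0.029 -0.004] J 0.013 F [-0.  -0.  -0.1] w 0.646
above 21.22 q6 -98.82 M [ 0.038 -0.034 -0.055] J -0.001 F [0.  0.  0.2] w 0.278
[0.54808762 0.02079294 0.13017696] [-1.79982421e+02 -6.87747614e-04 -8.75175266e+01]
```

View pics/w3.png

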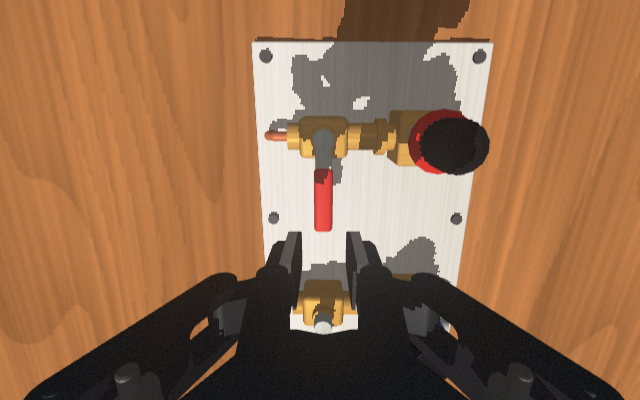

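The wrist view shows the red lever, at columns 314–333, centred between the fingers at columns 300 and 346. The red valve body is at about (323,137). Next I'll descend and swing it.

```bash
python3 - <<'E'
from h import *
A=np.array([.5503,-.029])
def pose(phi):
    d=92.5-phi; a=np.radians(d); return [*(A+.05*np.array([np.cos(a),np.sin(a)])),.046],[180,0,d-180]
p,o=pose(0); robot.servo_line(p,vel=.1); b=meas(3); show("down",b)
for phi in list(range(8,89,8))+[91,93,95,96.5,98,99.5,101,102.5,104]:
    p,o=pose(phi); robot.servo_line(p,frame=o,vel=.08); r=meas(2); show(phi,r)
    a=np.radians(92.5-phi); ft=(r[3]-b[3])[:2]@np.array([-np.sin(a),np.cos(a)]); print("   tang",round(ft,1))
    if ft>(14 if phi>88 else 25): break
E
```

```text
down 22.26 q6 -98.83 M [ 0.001 -0.013  0.001] J 0.0 F [-0.4  0.1  0.4] w 0.281
8 22.58 q6 -90.97 M [-0.006  0.017  0.028] J 0.447 F [-0.2 -0.2 -0.3] w 0.281
   tang -0.3
16 22.91 q6 -83.1 M [-0.015  0.015  0.013] J 0.397 F [ 0.3  0.1 -0.2] w 0.278
   tang -0.7
24 23.23 q6 -75.26 M [-0.016 -0.014 -0.002] J 0.378 F [ 0.2 -0.1  0.2] w 0.284
   tang -0.6
32 23.56 q6 -67.5 M [ 0.005 -0.016 -0.009] J 0.369 F [0.1 0.3 0.2] w 0.277
   tang -0.4
40 23.88 q6 -59.81 M [ 0.031  0.025 -0.01 ] J 0.364 F [0.2 0.2 0.5] w 0.284
   tang -0.4
48 24.21 q6 -52.2 M [-0.005 -0.027 -0.017] J 0.36 F [-0.2 -0.1 -0.6] w 0.284
   tang -0.3
56 24.53 q6 -44.65 M [ 0.022 -0.009 -0.006] J 0.357 F [0.3 0.6 0.4] w 0.278
   tang -0.0
64 24.86 q6 -37.17 M [ 0.011 -0.013  0.004] J 0.354 F [-0.4 -0.  -1. ] w 0.279
   tang -0.1
72 25.18 q6 -29.73 M [ 0.04  -0.01   0.006] J 0.352 F [ 0.2 -0.   0.1] w 0.279
   tang -0.3
80 25.51 q6 -22.34 M [ 0.02  -0.031  0.01 ] J 0.35 F [ 0.3  0.6 -0.4] w 0.28
   tang 0.3
88 25.83 q6 -14.97 M [-0.013 -0.015 -0.012] J 0.349 F [0.1 0.3 0.5] w 0.28
   tang 0.2
91 26.12 q6 -12.11 M [0.329 0.074 0.021] J 0.189 F [-0.7  1.9  0.4] w 0.281
   tang 1.8
93 26.4 q6 -10.19 M [ 0.591 -0.009  0.02 ] J 0.149 F [-0.3  2.9  0. ] w 0.283
   tang 2.8
95 26.68 q6 -8.32 M [ 0.536 -0.039  0.024] J 0.159 F [ 0.4  2.5 -0.1] w 0.282
   tang 2.5
96.5 26.97 q6 -6.91 M [ 0.943 -0.036  0.067] J 0.116 F [-0.2  5.7  0.7] w 0.283
   tang 5.7
98 27.25 q6 -5.54 M [ 2.549 -0.014  0.181] J 0.206 F [ 0.8 13.8  1.8] w 0.28
   tang 13.8
99.5 27.53 q6 -4.17 M [ 4.189 -0.063  0.256] J 0.299 F [-0.1 21.7  2.2] w 0.279
   tang 21.5
```

```bash
python3 - <<'E'
from h import *
import cv2
c0=wristcam(); cv2.imwrite("pics/w4.png",c0["color"][:,:,::-1])
cv2.imwrite("pics/s4.png",cv2.resize(robot.read_camera("scene")["color"][120:270,230:420,::-1],None,fx=4,fy=4,interpolation=cv2.INTER_CUBIC))
E
```

```text
(no output)
```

View pics/w4.png

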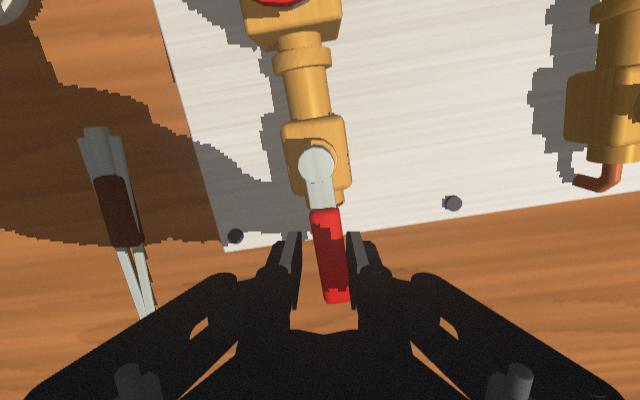

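View pics/s4.png

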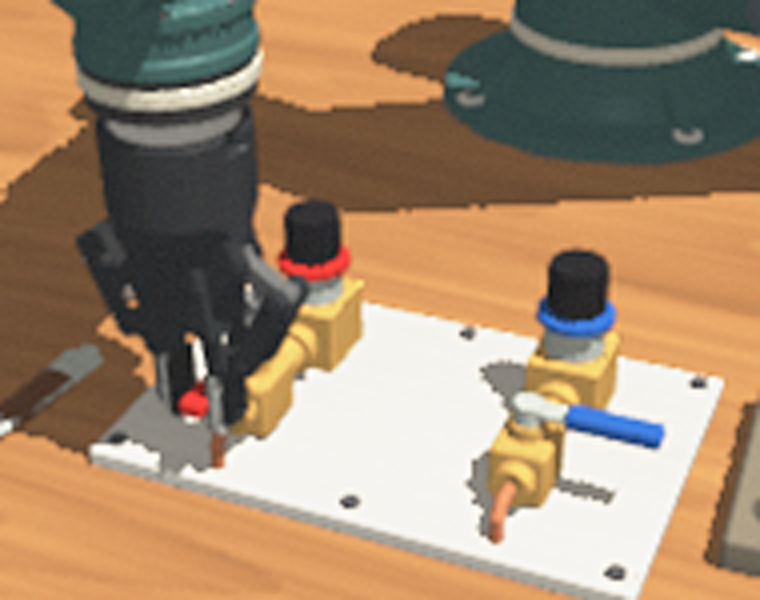

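The lever now lies in line with the red valve bodies, and the force climbs to 21 N, so it's at its stop. Next I'll unload, lift clear and check.

```bash
python3 - <<'E'
from h import *
import cv2
A=np.array([.5503,-.029])
def pose(phi):
    d=92.5-phi; a=np.radians(d); return [*(A+.05*np.array([np.cos(a),np.sin(a)])),.046],[180,0,d-180]
p,o=pose(93.5); robot.servo_line(p,frame=o,vel=.05); show("back",meas(3))
p[2]=.15; robot.servo_line(p,vel=.12); robot.goto([.55,-.03,.28],[180,0,180]); robot.dwell(.2)
c0=wristcam(); cv2.imwrite("pics/w5.png",c0["color"][:,:,::-1])
cv2.imwrite("pics/s5.png",cv2.resize(robot.read_camera("scene")["color"][120:270,230:420,::-1],None,fx=4,fy=4,interpolation=cv2.INTER_CUBIC))
import pickle; pickle.dump(c0,open("w5.pkl","wb")); show("",meas(3))
E
```

```text
back 27.94 q6 -9.47 M [-0.003  0.012 -0.015] J -0.368 F [-0.1 -0.   0.1] w 0.277
 29.93 q6 -11.6 M [-0.026  0.014 -0.014] J 0.001 F [ 0.6 -0.3  0.6] w 0.28
```

View pics/w5.png

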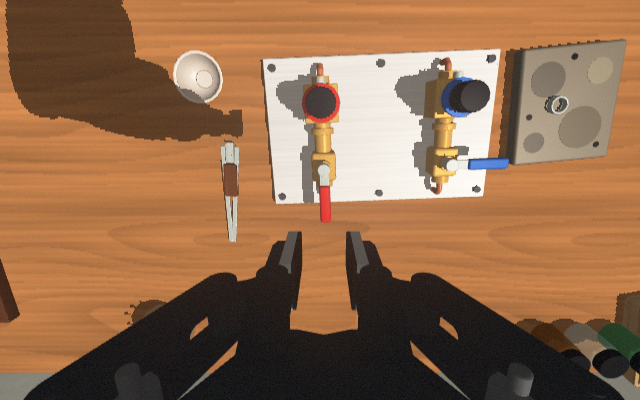

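View pics/s5.png

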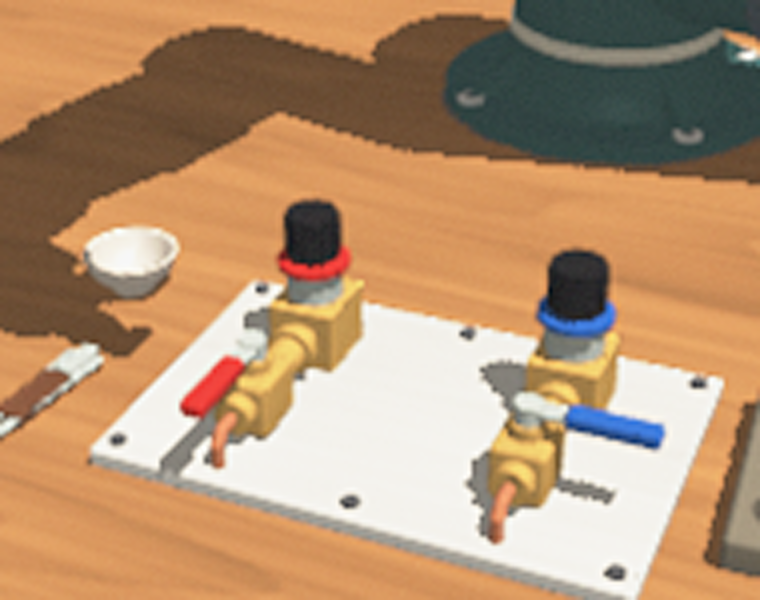

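```bash
python3 - <<'E'
from h import *
import pickle,cv2
c=pickle.load(open("w5.pkl","rb")); im=c["color"].astype(int)
m=(im[...,0]>120)&(im[...,1]<60)&(im[...,2]<60); m[:180]=0;m[225:]=0;m[:,:310]=0;m[:,340:]=0
ys,xs=np.nonzero(m)
pts=np.array([atz(ray(c,(x,y)),.068)[:2] for x,y in zip(xs,ys)])
v=cv2.fitLine(pts.astype(np.float32),cv2.DIST_L2,0,.01,.01).ravel()
print(len(xs),pts.min(0),pts.max(0),np.degrees(np.arctan2(v[1],v[0])),pts.mean(0)-[.5503,-.029])
cv2.imwrite("pics/w5c.png",cv2.resize(c["color"][130:230,270:370,::-1],None,fx=6,fy=6,interpolation=cv2.INTER_CUBIC))
E
```

```text
56 [ 0.57143767 -0.03502643] [ 0.61901007 -0.02074349] 5.916085 [ 0.04850726 -0.00297212]
```

View pics/w5c.png

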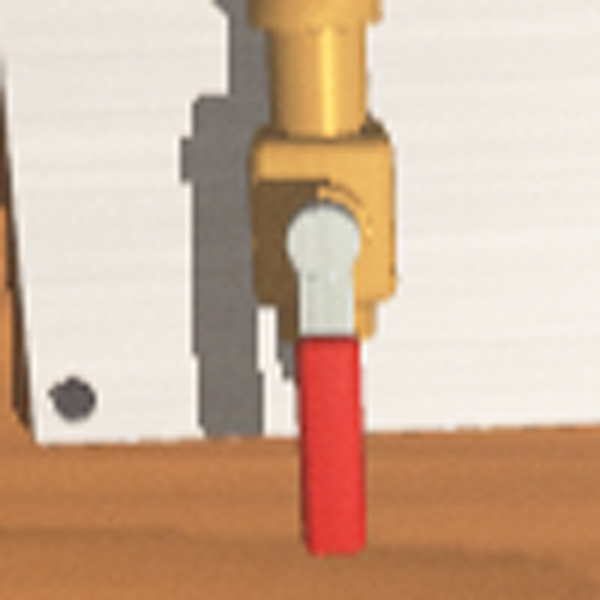

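```bash
python3 - <<'E'
from h import *
print(robot.get_obs()["time_s"],robot.finish_job())
E
```

```text
the job is handed in; nothing more can be done
29.925 None
```

The fuel side is set as asked, and I handed the job in at 29.9 s (limit 67 s) with the gripper clear of everything.

- **Knob:** I turned the red-collar knob clockwise to its end stop. The torque there was 0.25–0.26 N m, against about 0.17 N m for a click, and I pressed about 2° beyond the point where the seat gives. I then opened it 120° counter-clockwise. The torque showed exactly four click peaks and was zero when I let go.
- **Lever:** I then swung the red lever until it met its stop, where the push rose to about 21 N, and backed off. In the last wrist picture its two ends, read by eye, lie about 2.5° from world x, matching the valve line's own angle.
- **Surroundings:** In the last wrist picture the oxygen lever still points across its line. The oxygen knob, dish, tweezers and band look undisturbed; I did not re-measure them.
- **Checks that disagreed:**
  - An automatic line fit of the lever's angle gave 5.9°, but it had only 56 scattered pixels, so I went by the hand reading and the felt stop.
  - The force sensor showed almost no force during the lever swing, where about 4 N was expected. The pictures confirmed that the lever had moved.

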